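Set the height stop of the lidding stand on a hot pudding pot

ROBOT

A 6-joint arm with a two-finger parallel gripper is mounted at the origin on the work surface. World frame = base frame: x ahead of the robot, y to its left, z up, the work surface at z = 0. Lengths are in m, angles in degrees, forces in N, time in s.
With the tool pointing down it reaches from about 0.35 to 0.775 m from the base axis. Payload 5.5 kg.
Tool frame: the origin (TCP) lies midway between the tips of the shut fingers; the grasp point (between the pads) lies 19 mm behind it; y points along the fingers, z is the direction in which the jaws open and shut, and the axes are right-handed (so a half turn about y gives the same grasp; the last joint's range is limited). The gripper opens to 85 mm and grips with 20 to 120 N. Pads are 22 mm wide; open, the fingers measure 114 mm over their backs; the gripper's body (76 mm by 85 mm) begins 54 mm behind the grasp point. The pads swing forward as they close: fully open they stand 13 mm farther back than shut.
Start: joints at [61.788, 17.945, 2.641, 74.691, 0, 82.002], TCP at [0.199, 0.54, 0.231] pointing down, gripper open.
Joint ranges: [-158.12, 158.12], [-49.38, 96.58], [-58.88, 72.47], [-126.05, 133.96], [-84.25, 85.87], [-180, 180]. Speed limits (degrees/s): [147.25, 147.25, 180, 180, 180, 180].

INTERFACE

Orientations are given as a 3x3 rotation matrix whose columns are the frame's x, y, z axes.
In Python, from station import r, jaws, solve_ik, camera gives the robot as it stands. Calls block until the motion is done:
- r.move_ptp(position, orientation): joint-space move of the TCP to a pose.
- r.servo_line(position, rot=None, feed=0.15, until_force=None): straight line of the TCP; rot=None keeps the orientation; feed is the mean speed in m/s. With until_force (N) it stops when the force on the tool has changed by that much, and returns True; else False.
- r.movej(angles): joint-space move.
- jaws.gripper_to(opening, grasp_force=None): finger opening in m; grasp_force is the grip in N (None keeps the last); returns when the fingers have stopped.
- r.wait(seconds).
- solve_ik(position, orientation): joint angles nearest the present ones, or None.
- r.state(): the state.
- camera(name): name is "scene" or "side" or "wrist"; returns a dict with "color" (420x560x3 uint8, blue, green, red), "fovy" (degrees; the focal length in pixels is half the picture's height over the tangent of half this angle, whatever the lens; pixels are square), "cx", "cy" (the principal point, pixels), "R" (3x3) and "t" (3): a world point X has camera coordinates R X + t; the wrist camera has in their place "T_tool_cam" (4x4, takes a point from camera to tool coordinates, whose origin is the TCP and whose axes are the tool frame's). Camera axes: x right, y down, z forward; pixel columns grow to the right and rows downward; lengths in m; the calibration is good to about 2 mm. A picture is of the moment at which its call begins: read the wrist's pose just before it. There is no depth.
A pose or a line that the arm cannot do raises r.IKError and nothing moves.
- r.job_done(): hands the job in, once; it reports no verdict.
The state is a dict: "clock": time; "joint_pos": joint angles; "qd": joint speeds; "joint_torque": joint torques, N m; "eef_pos": TCP position; "tcp_rot": TCP orientation; "ft_force": force on the tool from outside, world axes, zero at the start; "wrist_torque": the same for the moment, N m; "opening": finger opening in m.
Only numpy, scipy, OpenCV 4.12 (cv2) and the standard library are available. Lean on these libraries where they do the work, as an engineer would, in place of code of your own. Each camera call takes 0.05 s, during which the arm holds its last target. There are 200 camera calls.

TASK

The lidded steel pot on the far end of the green lidding stand's plate is hot, so do not touch it with the gripper: catch its loop ear with the hook tool and drag it until it stands centred under the stop rod, then lay the hook flat back on the cart top, clear of the stand. Lower the stop rod by its red knob until its rubber foot just touches the pot's lid, without pressing hard, and then swing the yellow-posted clamp lever all the way round to lock it there. Leave the bowl, the cup and the tub where they are.

Things in the scene. Friction and masses are not known exactly. Their poses are not given: they have to be found in the camera images.
- stand: Fixed lidding stand. Origin on the cart top directly below the stop rod's axis; x along the plate to its far end (away from the robot), y to the column, z up. Dark steel plate 6 mm thick, x -80 to +150, y -70 to +100 mm. Green column 40 x 30 mm at y = +83 mm and green head over the spot (x -36 to +26, y -26 to +98 mm), underside 170 mm and top 200 mm above the cart top; below the head the space is open on the -x, +x and -y sides
- stop_spot (a point): the point on top of the base plate, directly below the stop rod, where the pot's centre must stand
- stop (a joint): vertical slide of the stop rod, m: 0 = fully raised, grows as the rod goes down, to 0.075. With the clamp open it stays where it is left and needs a push of about 2 N down or 7 N up at slow speed; with the clamp locked it is held firmly. The foot meets the pot's lid at about 0.060
- stop_grip (a point): centre of the red knob on top of the stop rod: upright cylinder 26 mm diameter, 28 mm high, moves with the rod; 147 mm above the foot's underside
- stop_foot (a point): centre of the underside of the stop rod's black rubber foot, a disc 28 mm in diameter and 10 mm thick
- clamp (a joint): angle of the clamp lever about a vertical pivot, rad: 0 = open (lever points along the stand's -y, turned 0.3 rad towards its +x), grows clockwise seen from above to 1.5 = end stop (0.37 rad short of the stand's -x). Stays where left. Stiffens from about 0.85 as its cam grips the rod; locked beyond 1.2. Moving it takes about 1 to 4 N at the post
- clamp_post (a point): point on the axis of the clamp lever's upright yellow post, 14 mm below the post's top; post 14 mm diameter, its top 250 mm above the cart top, standing free above the lever arm's upper face at 212 mm; moves with the lever at 75 mm radius
- clamp_pivot (a point): the clamp lever's pivot axis, on the head's top face (24 mm from the stop rod's axis, along the stand's -x)
- pot: loose hot steel pot with flat lid, 0.25 to 0.5 kg, 76 mm diameter (lid 80 mm), 94 mm high; origin at the centre of its underside, z up; its loop ear is on its -x side
- hook: loose hook tool, 0.16 kg, lying flat on its wooden handle; origin at the centre of the handle's underside; x points from handle to hook, z up. Handle 90 x 26 x 32 mm high (x -45 to +45 mm). A steel rod of 8 mm leaves its front, runs at 42 mm height (centre line) to x = 120 mm and there bends straight down to the tip
- hook_tip (a point): the lower end of the hook's downward tip, 120 mm ahead of the handle's centre and 6 mm above the handle's underside; the tip is upright, 8 mm thick and reaches up 36 mm to the rod. Under the head the hook has to be brought in low, above the ear and below the stop's foot
- bowl: white bowl, bystander, 110 mm across, 55 mm high; origin under its centre
- cup: steel cup, bystander, 72 mm across, 85 mm high; origin under its centre
- tub: white tub, bystander, 80 mm across, 60 mm high; origin under its centre
- pot_ear (a point): middle of the ear's opening, 57 mm from the pot's axis along its -x, 55 mm above its underside. The ear is a level triangle of 7 mm brass wire: wires leave the body at x -36, y +/-25 mm and meet in the apex at x -76 mm. A hook tip dropped in from above here clears all round; pulled, it rests in the apex at about x = -67 mm
Not all that is in view belongs to the job. Several things have the shape of the hook; the one meant has the colours described above. Leave any blue look-alike of the pot alone.

How it is judged:
By the outcome, as a careful person would: the job done as asked, in the order asked, and still so for the second after the job is handed in, with the robot touching nothing.
It also fails if it takes over 72 s, if anything falls off the work surface, if the arm or the gripper's body presses on something with over 40 N, if the wrist force passes 120 N, or if a joint passes its speed limit or range.

## Working session

There is one attempt and no reset: what is moved stays moved. The work goes in short steps, each a Python script; the robot and the scene stay as the last script left them, time stands still between calls to the robot, and variables do not carry over. Pictures are saved under pics/ and viewed, about 8 in all and at most 12, crops included, and the job is handed in when it is done.

```bash
mkdir -p pics; ls
python3 - <<'E'
from station import r,jaws,solve_ik,camera
import cv2,pickle,numpy as np
d={}
for n in("scene","side","wrist"):
    s=r.state(); c=camera(n); d[n]=(s,c); cv2.imwrite(f"pics/a_{n}.png",c["color"])
    print(n,c["fovy"],c["cx"],c["cy"],c.get("R"),c.get("t"),c.get("T_tool_cam"))
pickle.dump(d,open("a.pkl","wb"))
print(s["tcp_rot"],s["eef_pos"],s["clock"])
h=np.hstack([d["scene"][1]["color"],d["side"][1]["color"]])
E
```

```text
pics
scene 57.393457181357185 282.630935808234 207.23705578750787 [[ 0.70870027  0.70550691 -0.00198175]
 [ 0.39789578 -0.40201324 -0.82466011]
 [-0.5826001   0.58364831 -0.56562511]] [-0.3766507  -0.0794467   1.36190641] None
side 44.03444631677738 276.74925792030893 217.21491004111516 [[ 0.67641407 -0.73650547  0.00486923]
 [-0.43947066 -0.40890192 -0.79979044]
 [ 0.59104107  0.53884962 -0.60025956]] [-0.38667497  0.39345924  1.32254252] None
wrist 69.36537505718454 277.2718239924589 208.1485376346554 None None [[-2.16922156e-04  9.60971517e-01  2.76647242e-01 -6.97630902e-02]
 [-1.24300249e-03 -2.76647294e-01  9.60970723e-01 -1.42608988e-01]
 [ 9.99999204e-01 -1.35417369e-04  1.25450091e-03 -4.49609116e-05]
 [ 0.00000000e+00  0.00000000e+00  0.00000000e+00  1.00000000e+00]]
[[ 9.38406402e-01 -7.49150124e-04  3.45532724e-01]
 [-3.45533481e-01 -1.46777904e-03  9.38405275e-01]
 [-1.95840737e-04 -9.99998642e-01 -1.63622970e-03]] [0.19848249 0.53916773 0.23049141] 0.1
```

View pics/a_scene.png

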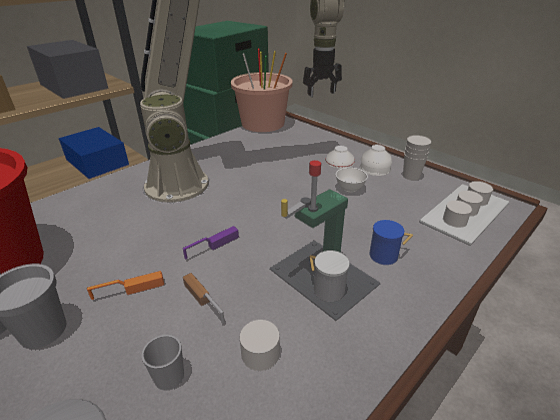

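View pics/a_side.png

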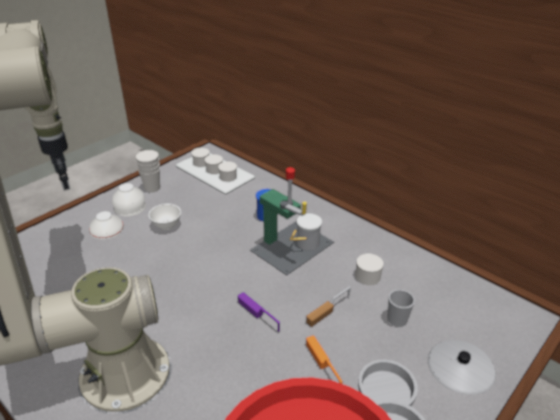

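The scene view shows the wooden hook at about (197,290), tip (222,320). The pot is at (330,275) with its brass ear at (313,264), the red knob at (315,168) and the yellow post at (285,208). The side view shows the same things: hook (320,312), tip (350,292), pot (309,232), knob (290,173).

```bash
cat > vis.py <<'E'
import numpy as np,cv2
def K(c): 
    f=c["color"].shape[0]/2/np.tan(np.radians(c["fovy"])/2); return f,c["cx"],c["cy"]
def pose(c,s=None):
    if "R" in c and c["R"] is not None: return np.array(c["R"]),np.array(c["t"])
    T=np.eye(4);T[:3,:3]=s["tcp_rot"];T[:3,3]=s["eef_pos"];T=np.linalg.inv(T@np.array(c["T_tool_cam"]))
    return T[:3,:3],T[:3,3]
def ray(c,uv,s=None):
    f,cx,cy=K(c);R,t=pose(c,s)
    d=R.T@np.array([(uv[0]-cx)/f,(uv[1]-cy)/f,1.]);return -R.T@t,d/np.linalg.norm(d)
def onz(c,uv,z,s=None):
    o,d=ray(c,uv,s);return o+d*(z-o[2])/d[2]
def tri(rays):
    A=np.zeros((3,3));b=np.zeros(3)
    for o,d in rays:
        P=np.eye(3)-np.outer(d,d);A+=P;b+=P@o
    X=np.linalg.solve(A,b);return X,[np.linalg.norm((np.eye(3)-np.outer(d,d))@(X-o)) for o,d in rays]
def proj(c,X,s=None):
    f,cx,cy=K(c);R,t=pose(c,s);p=R@np.asarray(X)+t;return np.array([cx+f*p[0]/p[2],cy+f*p[1]/p[2]])
def blobs(c,lo,hi,box=None,amin=15):
    h=cv2.cvtColor(c["color"],cv2.COLOR_BGR2HSV);m=cv2.inRange(h,lo,hi)
    if box: 
        k=np.zeros_like(m);x0,y0,x1,y1=box;k[y0:y1,x0:x1]=1;m=m*k
    n,l,st,ce=cv2.connectedComponentsWithStats(m)
    return [(ce[i],st[i],l==i) for i in range(1,n) if st[i,4]>=amin]
E
python3 - <<'E'
import pickle;from vis import *
d=pickle.load(open("a.pkl","rb"));S=d["scene"][1];D=d["side"][1]
bx=[(S,(170,140,400,340)),(D,(220,150,420,340))]
for nm,lo,hi in(("red",(0,150,60),(6,255,255)),("yellow",(20,100,80),(32,255,255)),("wood",(8,80,50),(19,200,255)),("green",(60,60,20),(90,255,255))):
    for c,b in bx:
        print(nm,[(x[0].round(1).tolist(),x[1].tolist()) for x in blobs(c,lo,hi,b)])
hs=[cv2.cvtColor(c["color"],cv2.COLOR_BGR2HSV) for c in(S,D)]
for p in((300,275),(340,305)):print("plate",hs[0][p[1],p[0]])
for p in((275,253),(320,245)):print("plate",hs[1][p[1],p[0]])
A=cv2.resize(S["color"][150:345,170:400],None,fx=1.74*2*.99,fy=1.74*2*.99,interpolation=3)[:, :]
B=cv2.resize(D["color"][160:335,235:375],None,fx=3.4,fy=3.4,interpolation=3)
A=cv2.resize(S["color"][155:330,180:385],None,fx=2.2,fy=2.2*1,interpolation=3);A=cv2.resize(S["color"][155:330,180:385],(450,384),interpolation=3)
B=cv2.resize(D["color"][160:330,240:360],(340,482),interpolation=3)
o=np.zeros((482,790,3),np.uint8);o[:384,:450]=A;o[:,450:]=B;cv2.imwrite("pics/b.png",o)
E
```

```text
red [([315.5, 163.6], [310, 161, 11, 10, 55])]
red [([289.8, 172.1], [285, 166, 11, 13, 121])]
yellow [([283.8, 207.2], [281, 199, 6, 18, 93])]
yellow [([303.9, 207.0], [303, 202, 3, 12, 33]), ([296.0, 237.2], [291, 231, 15, 9, 36])]
wood [([367.9, 141.7], [358, 140, 19, 5, 45]), ([392.2, 150.2], [385, 146, 15, 9, 55]), ([311.7, 257.9], [310, 255, 6, 8, 25]), ([195.5, 287.9], [183, 273, 26, 32, 393])]
wood [([356.1, 181.7], [227, 150, 193, 96, 9151]), ([319.2, 313.3], [307, 302, 26, 24, 314]), ([311.0, 337.6], [306, 335, 11, 5, 37])]
green [([193.4, 141.0], [190, 140, 11, 4, 26]), ([324.9, 203.3], [300, 190, 48, 30, 565])]
green [([272.5, 213.0], [261, 190, 32, 54, 840]), ([295.7, 204.0], [293, 201, 7, 6, 25])]
plate [110   8  91]
plate [120   3  92]
plate [108  16  80]
plate [102  12 109]
```

View pics/b.png

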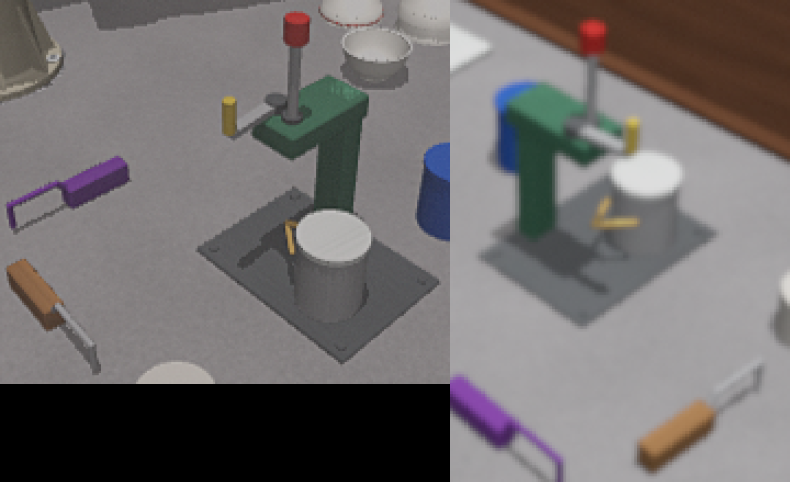

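The crops show all four plate corners in the scene view at about (198,249), (342,361), (439,281) and (297,187). The side crop shows three of them. The ear points away from the pot toward the stand spot, and the wooden hook lies at lower left. Next I'll compute positions.

Run:
```python
import pickle;from vis import *
np.set_printoptions(precision=4,suppress=True)
d=pickle.load(open("a.pkl","rb"));S=d["scene"][1];D=d["side"][1]
s=lambda u,v:np.array([180+u/2.195,155+v/2.195]);e=lambda u,v:np.array([240+(u-450)/2.833,160+v/2.835])
print("plate S");
for p in((198,249),(342,361),(439,281),(297,187)):print(onz(S,s(*p),.006))
print("plate D")
for p in((478,257),(583,325),(717,233)):print(onz(D,e(*p),.006))
print("knob tri",tri([ray(S,s(296,30)),ray(D,e(593,37))]), "knobtop",tri([ray(S,s(296,16)),ray(D,e(593,25))]))
print("posttop",tri([ray(S,s(230,100)),ray(D,e(632,121))]),onz(S,s(230,100),.25),onz(D,e(632,121),.25))
print("lid",onz(S,s(334,238),.1),onz(D,e(646,175),.1))
print("ear apex",onz(S,s(288,223),.061),onz(D,e(594,223),.061))
print("rodtip", tri([ray(S,s(97,368)),ray(D,e(759,386))]),"bend",tri([ray(S,s(95,346)),ray(D,e(758,363))]),onz(S,s(95,346),.044),onz(D,e(758,363),.044))
for c,b in((S,(170,260,240,330)),(D,(290,290,340,330))):
    x=max(blobs(c,(8,80,50),(19,200,255),b),key=lambda x:x[1][4]); print("handle z16",onz(c,x[0],.018))
```

```text
plate S
[ 0.5492 -0.0638  0.006 ]
[ 0.7738 -0.0734  0.006 ]
[0.7816 0.0932 0.006 ]
[0.5568 0.1069 0.006 ]
plate D
[0.5467 0.0961 0.006 ]
[ 0.5441 -0.068   0.006 ]
[ 0.7687 -0.0792  0.006 ]
knob tri (array([0.629 , 0.0006, 0.3069]), [np.float64(0.00021890379569012566), np.float64(0.0002189037956902078)]) knobtop (array([0.6282, 0.0004, 0.3219]), [np.float64(0.0003588739085046095), np.float64(0.0003588739085045823)])
posttop (array([ 0.6084, -0.0711,  0.2479]), [np.float64(0.001423508421124466), np.float64(0.001423508421124424)]) [ 0.6097 -0.0713  0.25  ] [ 0.6049 -0.0749  0.25  ]
lid [ 0.7112 -0.0193  0.1   ] [ 0.7008 -0.0219  0.1   ]
ear apex [ 0.6339 -0.0017  0.061 ] [ 0.6327 -0.0045  0.061 ]
rodtip (array([ 0.6022, -0.2592,  0.0045]), [np.float64(0.003266159244643558), np.float64(0.0032661592446435353)]) bend (array([ 0.601 , -0.2563,  0.0359]), [np.float64(0.00220630994005621), np.float64(0.0022063099400563553)]) [ 0.6061 -0.2576  0.044 ] [ 0.5931 -0.2632  0.044 ]
handle z16 [ 0.4791 -0.2463  0.018 ]
handle z16 [ 0.4781 -0.2478  0.018 ]
```

```bash
cat >> vis.py <<'E'
def Rt(deg): # tool down, jaws along world y rotated by deg
    a=np.radians(deg);z=np.array([-np.sin(a),np.cos(a),0]);y=np.array([0,0,-1.]);return np.column_stack([np.cross(y,z),y,z])
E
python3 - <<'E'
from station import *;from vis import *;import pickle
np.set_printoptions(precision=4,suppress=True)
def shot(n):
    s=r.state();c=camera("wrist");pickle.dump((s,c),open(n+".pkl","wb"));cv2.imwrite(f"pics/{n}.png",c["color"]);return s,c
p=r.state()["eef_pos"]
r.servo_line([p[0],p[1],.42],feed=.25)
r.move_ptp([.45,0.0,.43],Rt(-3));print(r.state()["clock"],r.state()["eef_pos"]);shot("w1")
r.move_ptp([.465,-.25,.22],Rt(-5));s,c=shot("w2");print(s["clock"])
for x in blobs(c,(8,80,50),(19,200,255),None,100):
    print(x[0],x[1],cv2.minAreaRect(np.argwhere(x[2])[:,::-1].astype(np.float32)))
I=[cv2.imread(f"pics/{n}.png") for n in("w1","w2")]
cv2.imwrite("pics/c.png",cv2.resize(np.hstack(I),(800,300),interpolation=cv2.INTER_AREA))
E
```

```text
3.1917 [0.45   0.0005 0.4299]
4.4833
[281.1755 195.6813] [ 270  157   24   79 1704] ((281.1934814453125, 195.90838623046875), (22.335371017456055, 78.0461654663086), 1.2188752889633179)
```

View pics/w1.png

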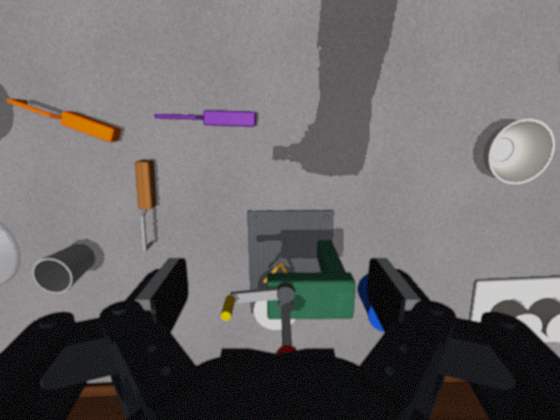

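View pics/w2.png

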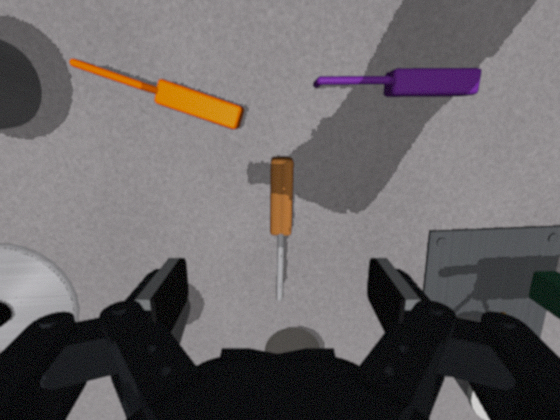

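w1 shows the stand from above: the ear at about (278,268), lever with yellow post (228,305). w2 shows the hook handle from (282,157) to (281,235), with the tip at (280,300).

Run:
```python
import pickle;from vis import *
np.set_printoptions(precision=4,suppress=True)
s,c=pickle.load(open("w2.pkl","rb"))
for n,p,z in(("front",(281,236),.032),("backbot",(282,156),.0),("backtop",(282,160),.032),("tiptop",(280,298),.044),("L",(270,232),.032),("R",(292,232),.032),("rodstart",(282,240),.042)):print(n,onz(c,p,z,s))
print("plate corner",onz(c,(429,231),.006,s))
s,c=pickle.load(open("w1.pkl","rb"))
for p in((248,211),(333,210)):print("plate corner",onz(c,p,.006,s))
for x in blobs(c,(20,100,80),(32,255,255),None,5):print("yellow",x[0],x[1],onz(c,x[0],.23,s),onz(c,x[0],.061,s))
print(onz(c,(228,296),.25,s),onz(c,(226,317),.212,s),"pivot",onz(c,(285,295),.212,s))
print("apex",onz(c,(279,264),.061,s))
print("expected hidden lid: ",proj(c,(.706,-.0205,.1),s))
```

```text
front [ 0.5259 -0.2502  0.032 ]
backbot [ 0.4372 -0.2413  0.    ]
backtop [ 0.4379 -0.2419  0.032 ]
tiptop [ 0.6003 -0.2578  0.044 ]
L [ 0.5198 -0.2626  0.032 ]
R [ 0.522  -0.2371  0.032 ]
rodstart [ 0.5269 -0.2493  0.042 ]
plate corner [ 0.5454 -0.0652  0.006 ]
plate corner [ 0.5463 -0.0608  0.006 ]
plate corner [0.5528 0.1045 0.006 ]
yellow [278.6232 268.4638] [271 262  16  12  69] [ 0.5572 -0.003   0.23  ] [ 0.6444 -0.0064  0.061 ]
yellow [265.2857 280.    ] [263 277   5   6  21] [ 0.5723 -0.0206  0.23  ] [ 0.667  -0.0326  0.061 ]
yellow [231.3333 296.3333] [230 295   4   4   6] [ 0.5934 -0.0655  0.23  ] [ 0.6985 -0.0997  0.061 ]
yellow [226.8 297.6] [226 296   3   4   5] [ 0.5949 -0.0715  0.23  ] [ 0.7008 -0.1086  0.061 ]
yellow [225.6357 312.3178] [220 300  11  21 129] [ 0.6166 -0.0751  0.23  ] [ 0.7331 -0.1141  0.061 ]
[ 0.5803 -0.0654  0.25  ] [ 0.6364 -0.0795  0.212 ] pivot [0.6063 0.0033 0.212 ]
apex [ 0.6353 -0.0052  0.061 ]
expected hidden lid:  [272.5981 310.066 ]
```

Run:
```python
from station import *;from vis import *;import pickle
np.set_printoptions(precision=4,suppress=True)
R=Rt(-5.5)
jaws.gripper_to(.06)
r.move_ptp([.4695,-.2452,.09],R)
print(r.servo_line([.4695,-.2452,.005],feed=.1,until_force=6),r.state()["eef_pos"])
jaws.gripper_to(.0,grasp_force=80)
s=r.state();print(s["opening"],s["eef_pos"],s["ft_force"])
g=s["eef_pos"][2]
r.servo_line([.4695,-.2452,.125],feed=.12)
s=r.state();c=camera("wrist");pickle.dump((s,c),open("w3.pkl","wb"));cv2.imwrite("pics/w3.png",c["color"])
D=camera("side");S=camera("scene");pickle.dump((S,D),open("sd3.pkl","wb"))
print(s["clock"],s["eef_pos"],s["ft_force"])
tip=s["eef_pos"]+s["tcp_rot"][:,0]*.132+[0,0,.006-g];print("pred tip",tip,proj(c,tip+[0,0,.036],s),proj(S,tip),proj(D,tip))
a=S["color"];p=proj(S,tip).astype(int);q=proj(D,tip).astype(int)
f=lambda I,p:cv2.resize(I[p[1]-55:p[1]+35,p[0]-50:p[0]+50],(400,360),interpolation=3)
cv2.imwrite("pics/d.png",np.hstack([f(S["color"],p),f(D["color"],q)]));print(p,q)
```

```text
False [ 0.4701 -0.2456  0.0057]
0.02453043211069079 [ 0.47   -0.2457  0.0059] [-0.6516 -0.0669  6.1902]
8.05 [ 0.4689 -0.2448  0.1241] [-0.1753  0.0155 -2.557 ]
pred tip [ 0.6003 -0.2574  0.124 ] [277.3414 523.4609] [218.1603 285.0615] [351.0823 265.346 ]
[218 285] [351 265]
```

View pics/d.png

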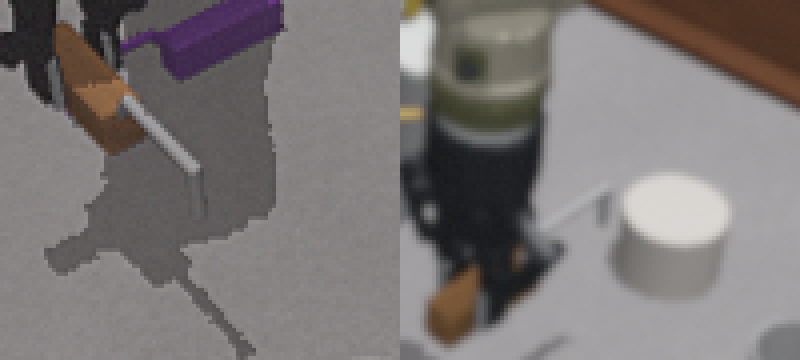

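The prediction of the tip agrees with the picture: scene crop tip at (202,217) against a predicted (200,220), and side crop (604,225) against (604,220). Now for the insertion.

```bash
cat >> vis.py <<'E'
def tcp_for_tip(T,yaw): # tip lies .132 ahead of and level with TCP
    a=np.radians(yaw);return np.array([T[0]-.132*np.cos(a),T[1]-.132*np.sin(a),T[2]])
def tip_of(s): return s["eef_pos"]+s["tcp_rot"][:,0]*.132
def duo(name,P,S,D,h=50):
    f=lambda c:cv2.resize(c["color"][(p:=proj(c,P).astype(int))[1]-h:p[1]+h,p[0]-h:p[0]+h],(400,400),interpolation=3)
    cv2.imwrite(f"pics/{name}.png",np.hstack([f(S),f(D)]))
E
python3 - <<'E'
from station import *;from vis import *;import pickle
np.set_printoptions(precision=4,suppress=True)
y=-13;R=Rt(y);u=np.array([np.cos(np.radians(y)),np.sin(np.radians(y)),0])
T=np.array([.6524,-.0081,.080])
r.servo_line([.40,-.17,.125],feed=.25)
r.servo_line(tcp_for_tip(T-.12*u,y)+[0,0,.03],rot=R,feed=.25)
r.servo_line(tcp_for_tip(T-.12*u,y),feed=.15)
print(r.servo_line(tcp_for_tip(T,y),feed=.12,until_force=4),tip_of(r.state()),r.state()["ft_force"])
print(r.servo_line(tcp_for_tip([T[0],T[1],.044],y),feed=.06,until_force=3),tip_of(r.state()),r.state()["ft_force"])
S=camera("scene");D=camera("side");pickle.dump((S,D),open("sd4.pkl","wb"));duo("e",[.67,-.01,.07],S,D)
print(r.state()["clock"])
E
```

```text
False [ 0.6516 -0.0079  0.0797] [-0.1985 -0.2568 -1.6042]
False [ 0.6525 -0.0081  0.0439] [-0.7797  0.8855 -2.0306]
12.1333
```

View pics/e.png

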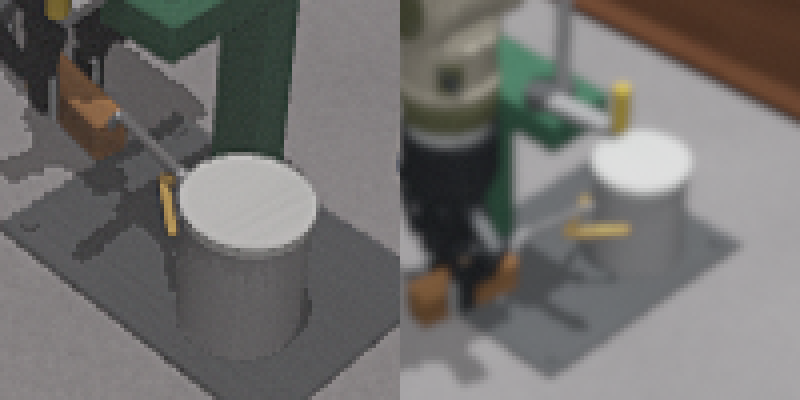

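The rod runs over the near ear wire and the tip is inside the ear in both views, with no contact force. I'll pull until about 10 mm short of the end, then measure.

```bash
cat >> vis.py <<'E'
def lid(c,P):
    p=proj(c,P).astype(int);g=cv2.cvtColor(c["color"],cv2.COLOR_BGR2GRAY)
    x0,y0=p-30;t=cv2.GaussianBlur(g[y0:y0+60,x0:x0+60],(3,3),0)
    k=int(t[25:36,25:36].max());m=(t>max(150,k*.8)).astype(np.uint8)
    n,l,st,ce=cv2.connectedComponentsWithStats(m);i=l[30,30] or 1+st[1:,4].argmax()
    ct=max(cv2.findContours((l==i).astype(np.uint8),0,1)[0],key=len);h=cv2.convexHull(ct)
    e=cv2.fitEllipse(h);return onz(c,np.array(e[0])+[x0,y0],P[2]),e,st[i].tolist()
E
python3 - <<'E'
from station import *;from vis import *;import pickle
np.set_printoptions(precision=4,suppress=True)
S,D=pickle.load(open("sd4.pkl","rb"))
print(lid(S,[.706,-.02,.1]),lid(D,[.706,-.02,.1]))
y=-13
print(r.servo_line(tcp_for_tip([.5734,.0155,.044],y),feed=.05,until_force=20),tip_of(r.state()),r.state()["ft_force"],r.state()["clock"])
S=camera("scene");D=camera("side");pickle.dump((S,D),open("sd5.pkl","wb"));duo("f",[.63,.0,.08],S,D)
print(lid(S,[.638,0,.1]),lid(D,[.638,0,.1]))
E
```

```text
(array([ 0.7075, -0.0166,  0.1   ]), ((31.64148712158203, 30.08229637145996), (22.643320083618164, 34.249210357666016), 97.22872161865234), [15, 19, 34, 23, 620]) (array([ 0.707 , -0.0177,  0.1   ]), ((30.420137405395508, 30.329910278320312), (15.724800109863281, 25.7325439453125), 92.43342590332031), [18, 23, 26, 16, 319])
False [0.5738 0.0154 0.0441] [ 1.5291 -0.9348 -0.436 ] 13.9333
(array([ 0.639 , -0.0033,  0.1   ]), ((29.97962760925293, 30.824228286743164), (16.402950286865234, 30.173809051513672), 89.0000228881836), [14, 27, 32, 13, 222]) (array([ 0.6396, -0.0053,  0.1   ]), ((31.73200225830078, 31.17357635498047), (15.609615325927734, 18.587629318237305), 114.39555358886719), [26, 23, 16, 17, 163])
```

View pics/f.png

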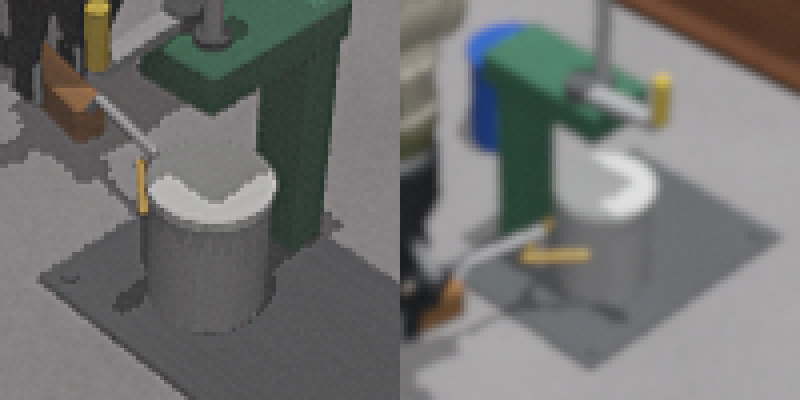

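The pot followed, with about 1.8 N of pull. The lid spans columns 148–278 in the scene crop and 552–658 in the side crop. Each view's column gives one axis, so I'll combine them.

```bash
cat >> vis.py <<'E'
from scipy.optimize import fsolve
def cols(S,D,us,ud,z): # xy at height z from the column in each view
    return fsolve(lambda q:[proj(S,[*q,z])[0]-us,proj(D,[*q,z])[0]-ud],[.63,0])
def span(c,P,w=22): # body edges of pot at rows around P: strongest gradients
    p=proj(c,P);g=cv2.GaussianBlur(c["color"],(3,3),0).astype(float)
    out=[]
    for v in range(int(p[1])-3,int(p[1])+4):
        d=np.abs(np.diff(g[v],axis=0)).sum(1)
        x0=int(p[0]);R=x0+8+d[x0+8:x0+w].argmax();L=x0-w+d[x0-w:x0-8].argmax();out.append((L+.5,R+.5))
    return np.median(out,0)
E
python3 - <<'E'
from station import *;from vis import *;import pickle
np.set_printoptions(precision=4,suppress=True)
P=[.63,0,.08]
for n,us,ud in(("sd4",248.5,242),("sd5",213,205)):
    S,D=pickle.load(open(n+".pkl","rb"));P0=[.67,-.01,.07] if n=="sd4" else P
    a=proj(S,P0).astype(int)[0]-50+us/4-.5;b=proj(D,P0).astype(int)[0]-50+ud/4-.5
    q=cols(S,D,a,b,.098);print(n,"manual",q,a,b)
    s1,s2=span(S,[*q,.098]),span(D,[*q,.098]);print(s1,s2,cols(S,D,s1.mean(),s2.mean(),.098))
print("tip",tip_of(r.state()),r.state()["ft_force"])
for x in (S,D):
  k=blobs(x,(0,150,60),(6,255,255),(250,140,350,200));print([(a[0],a[1]) for a in k])
  k=blobs(x,(20,100,80),(32,255,255),(270,180,330,225),5);print("post",[(a[0],a[1]) for a in k])
E
```

```text
sd4 manual [ 0.7072 -0.016 ] 331.625 309.0
[314.5 348.5] [296.5 321.5] [ 0.7069 -0.0162]
sd5 manual [0.6338 0.002 ] 312.75 289.75
[296.5 328.5] [276.5 302.5] [0.6328 0.0021]
tip [0.5737 0.0154 0.044 ] [ 1.7911 -0.6926 -1.2175]
[(array([314.8358, 164.194 ]), array([310, 161,  11,  10,  67], dtype=int32))]
post [(array([283.8252, 206.6602]), array([281, 198,   7,  19, 103], dtype=int32))]
[(array([289.9916, 172.2269]), array([285, 166,  11,  13, 119], dtype=int32))]
post [(array([303.9412, 207.2059]), array([303, 202,   3,  12,  34], dtype=int32))]
```

Run:
```python
from station import *;from vis import *;import pickle
np.set_printoptions(precision=4,suppress=True)
S,D=pickle.load(open("sd5.pkl","rb"))
k=cols(S,D,315,290.2,.307);print("knob",k)
t=tip_of(r.state())
r.servo_line(tcp_for_tip([.5737-.0043,.0154-.0010,.044],-13),feed=.03)
S=camera("scene");D=camera("side");pickle.dump((S,D),open("sd6.pkl","wb"))
s1,s2=span(S,[.629,.001,.098]),span(D,[.629,.001,.098]);print(s1,s2,cols(S,D,s1.mean(),s2.mean(),.098))
for z in(.04,.06,.08):
    s1,s2=span(S,[.629,.001,z]),span(D,[.629,.001,z]);print(z,s1,s2)
print(tip_of(r.state()),r.state()["ft_force"],r.state()["clock"])
def sl(c,z):
    p=proj(c,[.629,.001,z]).astype(int);return c["color"][p[1],p[0]-24:p[0]+25].sum(1)//3,p
print(sl(S,.098));print(sl(D,.098))
duo("g",[.629,.001,.2],S,D,75)
```

```text
knob [0.6289 0.0014]
[295.5 327.5] [275.5 301.5] [0.6289 0.0029]
0.04 [293.5 325.5] [273.5 300.5]
0.06 [292.5 325.5] [274.5 297.5]
0.08 [297.5 325.5] [276.5 300.5]
[0.5694 0.0144 0.0441] [ 1.491  -0.3521 -1.4981] 14.425
(array([125, 129, 131, 136, 135,  99, 129, 133,  83, 131, 129, 123, 144,
       141, 185, 191, 149, 145, 126, 127, 126, 127, 127, 129, 128, 127,
       127, 123, 127, 124, 126, 129, 127, 123, 120, 119, 140, 184, 187,
       186, 197,  88,  44,  54,  51,  54,  50,  55,  54], dtype=uint64), array([311, 243]))
(array([ 88,  60,  52,  53,  53,  54,  53,  53,  53,  53,  60,  97, 138,
       160, 166, 168, 167, 167, 169, 168, 168, 167, 168, 168, 167, 167,
       167, 167, 168, 171, 179, 190, 202, 214, 221, 221, 212, 183, 141,
       116, 110, 110, 110, 109, 109, 111, 114, 119, 127], dtype=uint64), array([288, 229]))
```

View pics/g.png

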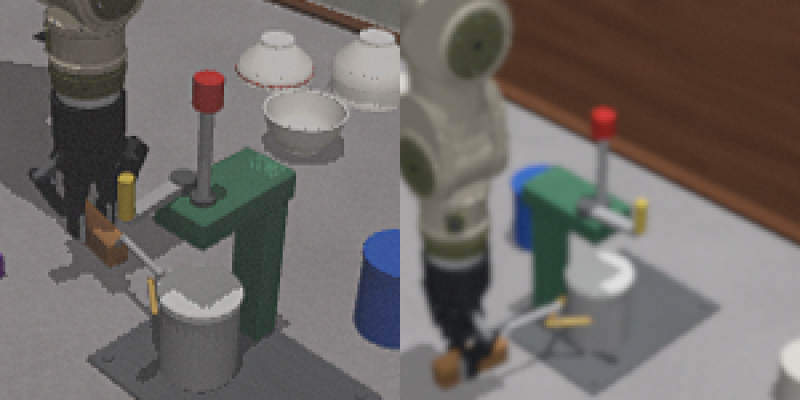

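Run:
```python
from vis import *;import pickle
np.set_printoptions(precision=2,suppress=True,linewidth=220)
S,D=pickle.load(open("sd6.pkl","rb"))
for n,c in(("S",S),("D",D)):
    for z in(.26,.275):  # rod
        p=proj(c,[.629,.0012,z]);print(n,"rod",z,p,int(p[0])-8,c["color"][int(round(p[1])),int(p[0])-8:int(p[0])+10].mean(1).round())
    for z in(.092,.05,.03):
        p=proj(c,[.629,.0012,z]);x=int(p[0]);v=c["color"][int(round(p[1]))-1:int(round(p[1]))+2].mean((0,2)).round()
        print(n,"pot",z,p,"L from",x-24,v[x-24:x-6],"R from",x+6,v[x+6:x+24])
```

```text
S rod 0.26 [314.01 187.33] 306 [132. 131. 134. 133. 134. 102.  80.  87.  93.  91.  89. 134. 133. 131. 132. 130. 128. 133.]
S rod 0.275 [314.31 181.48] 306 [131. 130. 133. 132. 136. 121.  79.  86.  88.  92.  80. 115. 131. 130. 131. 129. 132. 130.]
S pot 0.092 [310.99 245.63] L from 286 [111.  93. 100. 116. 133. 136. 130. 118. 136. 105.  84. 153. 186. 185. 183. 181. 180. 181.] R from 316 [125. 129. 151. 149. 168. 182. 181. 180. 181. 183. 185. 139.  63.  44.  54.  53.  52.  53.]
S pot 0.05 [310.32 258.41] L from 286 [90. 88. 86. 87. 87. 88. 88. 93. 67. 63. 65. 75. 78. 82. 84. 88. 91. 84.] R from 316 [95. 90. 89. 91. 88. 87. 88. 88. 84. 82. 67. 58. 56. 55. 51. 52. 50. 56.]
S pot 0.03 [310.02 264.28] L from 286 [88. 89. 89. 88. 89. 88. 89. 90. 92. 68. 66. 76. 82. 84. 85. 86. 89. 90.] R from 316 [97. 94. 93. 93. 92. 89. 87. 87. 83. 79. 65. 63. 64. 64. 72. 83. 83. 89.]
D rod 0.26 [289.97 186.37] 281 [167. 167. 167. 167. 166. 162. 148. 128. 114. 113. 126. 146. 155. 152. 142. 129. 112.  92.]
D rod 0.275 [290.07 182.12] 282 [167. 167. 165. 162. 154. 135. 118. 109. 106.  96.  82.  74.  75.  76.  80.  82.  82.  81.]
D pot 0.092 [288.9  230.82] L from 264 [ 87.  60.  53.  54.  54.  54.  54.  53.  53.  53.  58.  85. 123. 151. 163. 167. 168. 168.] R from 294 [208. 216. 220. 222. 221. 217. 201. 169. 132. 114. 110. 110. 110. 110. 110. 111. 111. 111.]
D pot 0.05 [288.65 241.09] L from 264 [ 75.  74.  83.  95. 105. 115. 128. 142. 153. 151. 130.  99.  83.  85.  91.  96. 100. 103.] R from 294 [111. 111. 109. 108. 106. 104. 106. 110. 112. 112. 111. 111. 111. 111. 111. 111. 110. 111.]
D pot 0.03 [288.53 245.88] L from 264 [138. 126. 114. 105. 105. 115. 124. 128. 130. 130. 127. 127. 129. 132. 133. 135. 135. 137.] R from 294 [115. 113. 111. 108. 104. 102. 105. 109. 111. 112. 111. 111. 111. 111. 111. 111. 110. 111.]
```

Pot and rod columns agree within 0.7 px in both views, about 1–2 mm, so the pot is centred. Next I'll unhook and put the hook back where it lay.

Run:
```python
from station import *;from vis import *;import pickle
np.set_printoptions(precision=4,suppress=True)
y=-13;t=tip_of(r.state());u=np.array([np.cos(np.radians(y)),np.sin(np.radians(y)),0])
r.servo_line(tcp_for_tip(t+.006*u,y),feed=.05);print(r.state()["ft_force"])
print(r.servo_line(tcp_for_tip([*(t+.006*u)[:2],.09],y),feed=.08,until_force=5),r.state()["ft_force"])
r.servo_line(tcp_for_tip([*(t-.05*u)[:2],.125],y),feed=.2)
r.servo_line([.40,-.17,.11],rot=Rt(-5.5),feed=.25)
r.servo_line([.47,-.2455,.05],feed=.25)
print(r.servo_line([.47,-.2455,.005],feed=.05,until_force=4),r.state()["eef_pos"],r.state()["ft_force"])
jaws.gripper_to(.05)
r.servo_line([.47,-.2455,.16],feed=.25)
S=camera("scene");D=camera("side");pickle.dump((S,D),open("sd7.pkl","wb"))
s=r.state();c=camera("wrist");pickle.dump((s,c),open("w7.pkl","wb"))
for x in blobs(c,(8,80,50),(19,200,255),None,100):print("handle",x[0],x[1],onz(c,x[0],.028,s))
for nm,lo,hi,b in(("red",(0,150,60),(6,255,255),(250,140,350,200)),("post",(20,100,80),(32,255,255),(270,180,330,225))):
    print(nm,[[(a[0].round(1),a[1][:4]) for a in blobs(q,lo,hi,b,5)] for q in(S,D)])
print(cols(S,D,*[span(q,[.629,.001,.092]).mean() for q in(S,D)],.092),s["clock"])
pt=cols(S,D,283.8,303.9,.231);print("post axis",pt)
duo("h",[.62,-.03,.15],S,D,75)
```

```text
[-0.2689 -0.0647 -1.0274]
False [-0.5599 -0.0415 -2.2282]
True [ 0.4693 -0.2451  0.0059] [-0.6102  0.0491  4.3514]
handle [276.4674 208.6554] [ 263  162   28   95 2484] [ 0.4772 -0.2455  0.028 ]
red [[(array([315.3, 163.3]), array([310, 161,  11,   8], dtype=int32))], [(array([289.8, 172.2]), array([285, 166,  11,  13], dtype=int32))]]
post [[(array([283.8, 207.1]), array([281, 199,   6,  18], dtype=int32))], [(array([303.9, 207.2]), array([303, 202,   3,  12], dtype=int32))]]
[0.6319 0.0054] 19.6417
post axis [ 0.6076 -0.0722]
```

View pics/h.png

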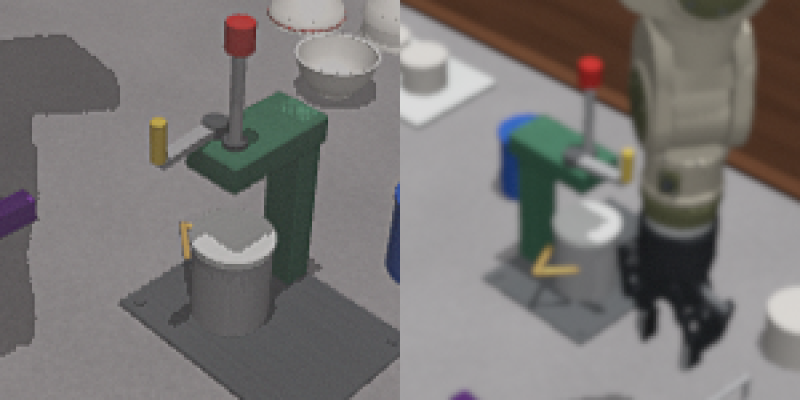

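The hook is laid down and the gripper has backed off, and the pot looks centred under the rod. The last column measurement disagreed by about 4 mm, so I'll compare slices.

Run:
```python
from vis import *;import pickle
np.set_printoptions(precision=2,suppress=True,linewidth=220)
for f in("sd6","sd7"):
  S,D=pickle.load(open(f+".pkl","rb"))
  for n,c in(("S",S),("D",D)):
    for z in (.092,.088,.05):
        p=proj(c,[.629,.0012,z]);x=int(p[0]);v=c["color"][int(round(p[1]))-1:int(round(p[1]))+2].mean((0,2)).round()
        print(f,n,"pot",z,"L from",x-19,v[x-19:x-8],"R from",x+8,v[x+8:x+20])
S6=pickle.load(open("sd6.pkl","rb"));S7=pickle.load(open("sd7.pkl","rb"))
for a,b,(x0,y0,x1,y1) in((S6[0],S7[0],(296,238,328,285)),(S6[1],S7[1],(276,225,303,258))):
    f=lambda q:cv2.cvtColor(q["color"],cv2.COLOR_BGR2GRAY).astype(np.float32)[y0:y1,x0:x1]
    print(cv2.phaseCorrelate(f(a),f(b),cv2.createHanningWindow((x1-x0,y1-y0),cv2.CV_32F)))
```

```text
sd6 S pot 0.092 L from 291 [136. 130. 118. 136. 105.  84. 153. 186. 185. 183. 181.] R from 318 [151. 149. 168. 182. 181. 180. 181. 183. 185. 139.  63.  44.]
sd6 S pot 0.088 L from 291 [134. 133. 114. 136. 116.  92. 132. 167. 181. 183. 182.] R from 318 [171. 168. 181. 180. 180. 180. 183. 185. 167.  97.  52.  49.]
sd6 S pot 0.05 L from 291 [88. 88. 93. 67. 63. 65. 75. 78. 82. 84. 88.] R from 318 [89. 91. 88. 87. 88. 88. 84. 82. 67. 58. 56. 55.]
sd6 D pot 0.092 L from 269 [ 54.  54.  53.  53.  53.  58.  85. 123. 151. 163. 167.] R from 296 [220. 222. 221. 217. 201. 169. 132. 114. 110. 110. 110. 110.]
sd6 D pot 0.088 L from 269 [ 54.  54.  52.  52.  53.  55.  74. 110. 141. 158. 165.] R from 296 [222. 221. 217. 207. 185. 153. 123. 112. 110. 111. 110. 111.]
sd6 D pot 0.05 L from 269 [115. 128. 142. 153. 151. 130.  99.  83.  85.  91.  96.] R from 296 [109. 108. 106. 104. 106. 110. 112. 112. 111. 111. 111. 111.]
sd7 S pot 0.092 L from 291 [136. 137. 114. 136. 128. 101. 154. 187. 187. 185. 184.] R from 318 [131. 151. 172. 172. 184. 183. 182. 182. 186. 193. 111.  53.]
sd7 S pot 0.088 L from 291
[... 162 characters left out ...]
92. 94. 68. 67. 65. 79. 82. 85. 86. 89.] R from 318 [91. 92. 91. 89. 89. 87. 86. 85. 75. 61. 59. 57.]
sd7 D pot 0.092 L from 269 [ 52.  52.  50.  51.  52.  52.  68. 102. 136. 154. 161.] R from 296 [216. 218. 218. 215. 203. 174. 137. 113. 107. 106. 103.  90.]
sd7 D pot 0.088 L from 269 [ 52.  52.  51.  50.  51.  51.  62.  90. 125. 146. 158.] R from 296 [218. 218. 215. 208. 190. 159. 126. 110. 107. 106. 101.  86.]
sd7 D pot 0.05 L from 269 [ 54.  62.  84. 111. 126. 117.  96.  81.  83.  89.  94.] R from 296 [107. 105. 100.  89.  67.  42.  33.  34.  41.  52.  54.  48.]
((-0.17142912419483025, 0.08312025030062742), 1.06000490176181)
((0.20928122768921753, -0.0997609594925919), 1.0407880805892709)
```

The measurements leave 2–3 mm of uncertainty in x. A close oblique wrist view from the -y side will settle it cheaply.

Run:
```python
from station import *;from vis import *;import pickle
np.set_printoptions(precision=4,suppress=True)
z=np.array([-1.,0,0]);y=np.array([0,.5,-.866025]);R=np.column_stack([np.cross(y,z),y,z])
P=[.63,-.155,.32]
q=solve_ik(P,R);print(q)
if q is not None:
    p=r.state()["eef_pos"];r.servo_line([p[0],p[1],.34],feed=.3)
    r.move_ptp(P,R)
    s=r.state();c=camera("wrist");pickle.dump((s,c),open("w8.pkl","wb"));cv2.imwrite("pics/w8.png",c["color"])
    print(s["clock"],proj(c,[.629,.0012,.1],s),proj(c,[.629,.0012,.307],s))
```

```text
[ -32.4028   39.8166   43.6354  111.01     24.9705 -126.2367]
21.9167 [277.9941 192.1418] [278.6424 346.8612]
```

View pics/w8.png

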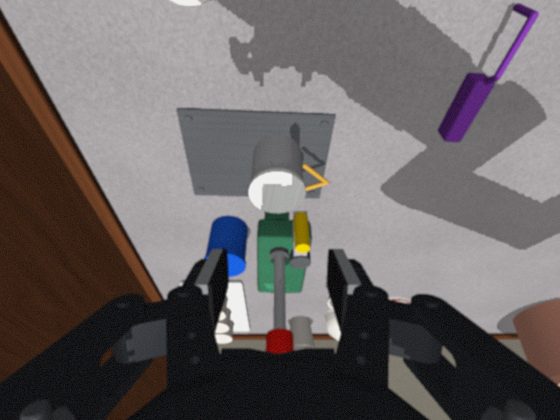

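The wrist view shows the lid at about columns 248–305, row 190, the rod and knob at column ~279, and the post at (302,232). The stand's underside gap is clear.

Run:
```python
from vis import *;import pickle
np.set_printoptions(precision=4,suppress=True,linewidth=200)
s,c=pickle.load(open("w8.pkl","rb"));g=c["color"].mean(2)
for v in(186,190,194):print(v,"L244",g[v,244:256].round(),"R296",g[v,296:312].round())
for v in(155,165):print(v,"L248",g[v,248:262].round(),"R294",g[v,294:308].round())
for v in(280,300,315):print("rod",v,g[v,268:292].round())
k=blobs(c,(0,150,60),(8,255,255),(255,320,310,365));print([(a[0],a[1]) for a in k])
for x in(.625,.629,.633):print(x,[proj(c,[x,.0012,z],s) for z in(.1,.04,.24,.28,.321)])
print("post exp", proj(c,[.6076,-.0722,.25],s)); y=max(blobs(c,(20,100,80),(32,255,255),(285,200,320,260)),key=lambda a:a[1][4]);print(y[0],y[1])
print(onz(c,(304.5,248),.25,s))
```

```text
186 L244 [100. 102. 102. 100. 116. 170. 228. 241. 241. 239. 239. 239.] R296 [172. 171. 173. 176. 175. 173. 168. 163. 142. 117. 106. 114. 122. 128. 136. 150.]
190 L244 [102. 101. 102. 119. 179. 234. 243. 240. 239. 240. 240. 237.] R296 [172. 175. 176. 176. 172. 170. 170. 170. 165. 157. 149. 144. 131. 121. 113. 104.]
194 L244 [106. 104. 101. 123. 181. 234. 241. 241. 240. 239. 239. 238.] R296 [172. 178. 172. 165. 172. 169. 170. 171. 166. 145. 120. 103. 105. 101. 103. 103.]
155 L248 [104. 103. 107. 106.  98.  91.  88.  92.  93.  93.  97.  98.  95. 102.] R294 [ 87.  88.  83.  84.  82.  82.  72.  73.  71.  83.  99. 107. 102. 102.]
165 L248 [106. 104. 101.  98.  96.  91.  89.  96.  99.  97.  98.  95.  98.  97.] R294 [ 91.  88.  87.  85.  86.  77.  81.  75. 100. 128. 145. 143. 133. 115.]
rod 280 [ 99.  93.  95.  97.  93.  97.  94.  95. 101. 100.  97.  98.  92.  96.  95.  92.  88.  88.  96.  93.  96.  96.  95.  97.]
rod 300 [169. 168. 167. 169. 167. 144. 104.  90.  89.  91.  96.  96.  95.  98.  88.  87.  99. 133. 160. 165. 163. 163. 167. 161.]
rod 315 [165. 166. 168. 166. 158. 131.  99.  91.  90.  93.  95.  94.  97.  92.  89.  88.  92. 122. 160. 171. 168. 170. 167. 168.]
[(array([279.0837, 341.2198]), array([265, 329,  28,  25, 514], dtype=int32))]
0.625 [array([280.8745, 192.1386]), array([280.5031, 165.2019]), array([282.1108, 281.8166]), array([282.6124, 318.1995]), array([283.2339, 363.2853])]
0.629 [array([277.9941, 192.1418]), array([277.8812, 165.2047]), array([278.3699, 281.8214]), array([278.5223, 318.205 ]), array([278.7112, 363.2918])]
0.633 [array([275.1137, 192.145 ]), array([275.2593, 165.2075]), array([274.6289, 281.8262]), array([274.4322, 318.2106]), array([274.1885, 363.2983])]
post exp [303.142  248.4446]
[301.1552 232.4931] [293 212  17  41 580]
[ 0.6065 -0.0728  0.25  ]
```

The rod is at x≈0.628 and the pot at 0.631, so the pot is within about 3 mm of centre. That matches the fixed cameras, and I accept it. Next is the rod: shut fingers pressing on the knob's top, stopping on force.

Run:
```python
from station import *;from vis import *;import pickle
np.set_printoptions(precision=4,suppress=True)
def st(m,v=None): s=r.state();print(m,v,s["eef_pos"],s["ft_force"],round(s["clock"],2))
R=Rt(-3);x,y=.6285,.0012
r.move_ptp([.55,-.1,.42],R);jaws.gripper_to(0.)
r.move_ptp([x,y,.36],R);st("above")
st("touch",r.servo_line([x,y,.30],feed=.05,until_force=1.3))
z=r.state()["eef_pos"][2]
if z>.312:
    st("down",r.servo_line([x,y,.270],feed=.05,until_force=8))
    r.wait(.2);st("rest")
    st("contact",r.servo_line([x,y,.248],feed=.015,until_force=4))
    r.wait(.2);st("rest")
```

```text
above None [0.6285 0.0018 0.3595] [ 0.188  -0.0565  0.6095] 24.82
touch True [0.6279 0.0012 0.3126] [-0.0215  0.3587  0.9389] 25.68
down False [0.6286 0.0013 0.2701] [ 0.2915 -0.4954 -0.0472] 26.71
rest None [0.6286 0.0013 0.2702] [-1.0284 -0.6539  0.3442] 26.91
contact True [0.6286 0.0012 0.2611] [0.1469 0.147  4.8592] 27.68
rest None [0.6286 0.0012 0.2611] [0.0782 0.3891 4.9513] 27.88
```

Run:
```python
from station import *;from vis import *;import pickle
np.set_printoptions(precision=4,suppress=True)
r.servo_line([.6285,.0012,.36],feed=.15);print(r.state()["ft_force"],r.state()["clock"])
S=camera("scene");D=camera("side");pickle.dump((S,D),open("sd9.pkl","wb"))
k=[max(blobs(q,(0,150,60),(6,255,255),(250,140,350,240)),key=lambda a:a[1][4]) for q in(S,D)]
c=[np.array([a[1][0]+a[1][2]/2-.5,a[1][1]+a[1][3]/2-.5]) for a in k];print([a[1] for a in k],tri([ray(S,c[0]),ray(D,c[1])]))
f=lambda z:[proj(q,[.6285,.0012,z]).round(1) for q in(S,D)]
print(f(.247),f(.307))
for q,z in((S,.105),(D,.105)):
    p=proj(q,[.6285,.0012,z]).round().astype(int);print(q["color"][p[1]-12:p[1]+10,p[0]].mean(1).round(),p)
```

```text
[-0.1113 -0.1059  0.039 ] 28.6917
[array([309, 185,  11,   7,  45], dtype=int32), array([287, 186,   6,  10,  51], dtype=int32)] (array([0.6253, 0.0022, 0.2517]), [np.float64(0.0046103819245710675), np.float64(0.004610381924570971)])
[array([313.6, 192.2]), array([289.8, 190.1])] [array([314.8, 168.5]), array([290.2, 172.9])]
[ 88.  87.  89.  89.  90.  90.  91.  91.  89.  92.  94.  89.  61.  41.
  39.  38.  39.  84. 134. 146. 190. 184.] [311 241]
[ 60.  73.  91. 105. 114. 119. 123. 123. 118. 109. 102.  91.  70.  46.
  46.  86. 134. 169. 182. 180. 170. 158.] [289 228]
```

The knob is at z≈0.25, lowered about 60 mm, and the black foot rests on the lid, so contact is where expected. Now the clamp lever: cage the post between the fingers and follow the arc to the end stop.

Run:
```python
from station import *;from vis import *;import pickle
np.set_printoptions(precision=4,suppress=True)
C=np.array([.6043,.0022]);z=.224
P=lambda f,h=z:[C[0]+.075*np.cos(np.radians(f)),C[1]+.075*np.sin(np.radians(f)),h]
r.servo_line([.6285,.0012,.38],feed=.25)
r.move_ptp(P(-88,.34),Rt(92));jaws.gripper_to(.036)
print("desc",r.servo_line(P(-88),feed=.12,until_force=5),r.state()["eef_pos"],r.state()["ft_force"],r.state()["clock"])
if r.state()["eef_pos"][2]<.229:
    jaws.gripper_to(.02,grasp_force=20);print("open",r.state()["opening"],r.state()["ft_force"])
    for f in list(range(-96,-160,-8))+[-160,-163,-166,-169]:
        hit=r.servo_line(P(f),rot=Rt(f+180),feed=.07,until_force=9)
        F=r.state()["ft_force"];print(f,hit,F.round(1) if hasattr(F,'round') else F,np.linalg.norm(F[:2]).round(1))
        if hit: break
print(r.state()["eef_pos"],r.state()["clock"])
```

```text
desc False [ 0.6074 -0.0728  0.2249] [ 0.0537  0.285  -0.3841] 32.1583
open 0.019948446476971082 [ 0.4681  0.5014 -0.0361]
-96 False [ 0.1 -1.   0.4] 1.0
-104 False [ 0.2 -0.2 -0.2] 0.3
-112 False [-0.3  0.8  0.4] 0.8
-120 False [-0.2 -0.3 -0.4] 0.3
-128 False [-0.2  0.6 -0.2] 0.6
-136 False [ 0.1 -1.   0.1] 1.0
-144 False [-0.6 -0.7  0.6] 0.9
-152 False [ 0.4 -0.2  0.6] 0.4
-160 False [ 0.5  0.3 -0.5] 0.6
-163 False [ 0.7  0.4 -0.2] 0.8
-166 False [ 1.1 -5.7 -1.8] 5.8
-169 False [  4.6 -16.6  -4.6] 17.2
[ 0.5327 -0.0169  0.2241] 35.9083
```

Run:
```python
from station import *;from vis import *;import pickle
np.set_printoptions(precision=4,suppress=True)
C=np.array([.6043,.0022])
P=lambda f,h=.224:[C[0]+.075*np.cos(np.radians(f)),C[1]+.075*np.sin(np.radians(f)),h]
r.servo_line(P(-164),rot=Rt(16),feed=.05)
jaws.gripper_to(.036)
print(r.state()["ft_force"])
p=P(-164);r.servo_line([p[0],p[1],.36],feed=.2)
r.move_ptp([.42,-.02,.42],Rt(0))
S=camera("scene");D=camera("side");pickle.dump((S,D),open("sd10.pkl","wb"))
s=r.state();c=camera("wrist");pickle.dump((s,c),open("w10.pkl","wb"))
k=[blobs(q,(20,100,80),(32,255,255),(250,180,330,240),8) for q in(S,D)]
print("yellow",[[(a[0].round(1),a[1]) for a in x] for x in k])
for f in(-155,-161,-166): print(f,proj(S,P(f,.231)),proj(D,P(f,.231)))
k=[max(blobs(q,(0,150,60),(6,255,255),(250,140,350,240)),key=lambda a:a[1][4]) for q in(S,D)]
print("knob",[a[1] for a in k],s["clock"])
A=S["color"];B=D["color"]
f=lambda I,x,y,w,h:cv2.resize(I[y:y+h,x:x+w],(400,int(400*h/w)),interpolation=3)
cv2.imwrite("pics/z.png",np.hstack([f(A,170,140,200,200),f(B,200,140,200,200)]))
```

```text
[ 0.1561 -0.5256  0.5119]
yellow [[(array([276.5, 186.6]), array([274, 180,   6,  15,  85], dtype=int32))], [(array([272.8, 211. ]), array([271, 205,   6,  14,  60], dtype=int32))]]
-155 [275.0469 188.224 ] [276.3832 211.9933]
-161 [276.3865 186.6174] [273.817  211.4129]
-166 [277.7263 185.3531] [271.7723 210.8121]
knob [array([309, 185,  11,   6,  50], dtype=int32), array([287, 186,   6,  10,  54], dtype=int32)] 38.0
```

View pics/z.png

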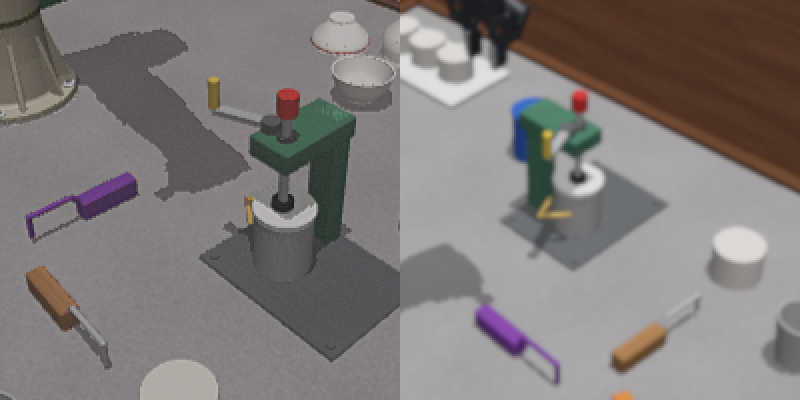

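The final picture shows the foot on the lid, central, in both views. The lever is at its end stop (about -162°, expected -161°), the knob hasn't moved, and the hook lies flat at its old place, clear of the stand. The robot is touching nothing.

```bash
python3 -c "
from station import r
print(r.job_done(), r.state()['clock'])"
```

```text
the job is handed in; nothing more can be done
the job is handed in; nothing more can be done
```

The job is done and handed in at about 38 s on the robot clock, under the 72 s limit. I hooked the pot's ear and dragged it under the stop rod. I laid the hook flat back where it had been, pressed the rod down by its knob onto the lid, and swung the clamp lever to its end stop.

**Last checks:**
- **Stop rod:** the foot met the lid at the expected height. The force on the tool was about 5 N, including the roughly 2 N needed to slide the rod. The knob did not move during locking.
- **Clamp lever:** it is within about 1° of the calculated end-stop angle. Force rose to 17 N against the stop, while the 9 N stop I had set did not trigger.
- **Hook:** it lies flat, clear of the stand.
- **Bystanders:** I did not touch the bowl, cup or tub.

**What disagreed:** the pot is not perfectly centred. All views put it about 2–3 mm off the rod axis, towards the far end, and I left it there. The hook tip position, with the given 67 mm seat in the ear, suggested about 6 mm. I trusted the cameras, because the ear's geometry works out nearer 62 mm.

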